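# Lock the sieve insert into the rinse canister

### The arm

A 7-joint arm with a two-finger parallel gripper is mounted at the origin on the work surface. World frame = base frame: x ahead of the robot, y to its left, z up, the work surface at z = 0. Lengths are in m, angles in degrees, forces in N, time in s.
With the tool pointing down it reaches from about 0.425 to 0.875 m from the base axis. Payload 4.7 kg.
Tool frame: the origin (TCP) lies on the centre line of the jaws, within the pads' length; the fingertips stand env.nose_length ahead of it and the grasp point (between the pads) lies 8 mm behind it (env.nose_length is the distance from the TCP to the fingertips, in m); y points along the fingers, z is the direction in which the jaws open and shut, and the axes are right-handed (so a half turn about y gives the same grasp; the last joint's range is limited). The gripper opens to 87 mm and grips with 3 to 60 N. Pads are 19 mm wide; open, the fingers measure 117 mm over their backs; the gripper's body (75 mm by 190 mm) begins 51 mm behind the grasp point.
Start: joints at [-65.197, 18.392, -4.016, 83.108, 1.295, 78.541, -3.26], TCP at [0.264, 0.594, 0.234] pointing down, gripper open.
Joint ranges: [-163.93, 163.93], [-17.29, 119.83], [-79.2, 71.16], [3.27, 140.29], [-89.18, 269.18], [5.43, 117.66], [-154.24, 154.24]. Speed limits (degrees/s): [147.25, 147.25, 180, 180, 180, 180, 180].

### API

Orientations are given as [roll, pitch, yaw] about the fixed x, y, z axes, in that order (R = Rz(yaw) Ry(pitch) Rx(roll)).
In Python, from cell import env, read_camera, camera_info, job, models gives the robot as it stands.
- The arm moves only by the tool move_arm, never from a script. Its argument "moves" is a list of rows, each a list of 6 numbers: the shift along the tool's x, y, z in mm, then the turn, a rotation vector about the tool's x, y, z in degrees. In form: [[x, y, z, ax, ay, az], ...]. A call has 1 to 20 rows; each row is the pose to reach, as a shift and turn from the pose commanded when the call began, along the tool's axes at that moment; what a row does not reach only later rows make up. A row lasts 1/12 s, in which the tool goes at most 41.7 mm and 7.16 degrees, less where a joint would pass 70% of its speed; a pose out of reach is approached as far as the arm can. A call with a gripper value outside its range is refused whole. "claw" is the finger opening in mm, from 0 to 87, set as the call begins (left out, the last holds). The fingers move at their own pace and stop on an object; "newtons" is the grip in N (left out, the last holds). Time passes only in rows, so rows that repeat a pose let the fingers close. It gives the time, the measured TCP pose, the force and the opening at its end, in the units of the state.
- env.get_obs(): the state, without advancing time (a new reading comes with each control period).
- read_camera(name): name is "side" or "top"; returns (picture, depth): 480x640x3 uint8, red, green, blue; 480x640 float32, m along the optical axis (not along the pixel's ray), 0 where there is no reading.
- camera_info(name): a dict with "fx", "fy", "cx", "cy" (pixels), "R" (3x3) and "t" (3): a world point X has camera coordinates R X + t. Camera axes: x right, y down, z forward; pixel columns grow to the right and rows downward; lengths in m; the calibration is good to about 2 mm. A picture is of the moment at which its call begins. camera_info takes no time and is no camera call.
- job.sign_off(): hands the job in, once; it reports no verdict.
Trained networks look in the newest picture that a camera, given by its name, has taken for a name from the list of things; names that differ only in an ending like _2 or _b are one class to them, and where a whole thing is asked for, a point or a joint stands for the part that bears it (a point fixed in the world has none). Each returns a list of dicts, best first, with "score" (0 to 1); they miss things now and then, are a little off and sometimes report something else, mostly with a low value. They report only what shows in the picture. A call takes as long as a camera call. They do not tell look-alikes from the thing itself.
- models.spot_in(target, camera): "point" ([x, y, z] in m, in world coordinates, good to about 4 mm: the middle of the surface that is visible of it).
- models.cut_out(target, camera): "mask" (480x640 bool, what is visible of it).
The state is a dict: "time_s": time; "qpos": joint angles; "joint_velocities": joint speeds; "effort": joint torques, N m; "tool_pos": TCP position; "tool_rot": TCP orientation; "force": force on the tool from outside, world axes, zero at the start; "wrist_torque": the same for the moment, N m; "grip_width": finger opening in m.
Only numpy, scipy, OpenCV 4.12 (cv2) and the standard library are available. Lean on these libraries where they do the work, as an engineer would, in place of code of your own. Each camera call takes 0.05 s, during which the arm holds its last target.

### The job

Put the sieve insert into the collar of the rinse canister: find the two notches with its lugs, press it gently down against the sprung seat, twist it clockwise about a quarter turn and let it click up into its locked position, then let go. Do not force it, and leave the jars and the dish where they are.

Things in the scene. Friction and masses are not known exactly. Their poses are not given: they have to be found in the camera images.
- insert: Sieve insert, 180 g, loose, upright on a flat blue pad 4 mm thick: steel drum 48 mm across and 24 mm tall (foot tapered to 40 mm over its lowest 5 mm), two brass lugs at its own +x and -x, and on top a blue grip bar along x. A half turn about the vertical makes no difference. Origin: centre of the underside; z up.
- bar (a point): Middle of the insert's grip bar, 40 mm above its underside. The bar runs along the insert's x, parallel to the lugs: 46 mm long, 14 mm thick (y), from 24 to 56 mm above the underside. Grip it across the 14 mm, from above.
- lug (a point): Centre of the outer part of the insert's +x lug, 30 mm from the axis and 5 mm above the underside. Each of the two lugs is 12 mm wide, reaches 33 mm from the axis and lies 2 to 8 mm above the underside.
- canister: Rinse canister, bolted down, upright: 92 mm across, 80 mm tall, foot plate 132 mm across. Origin: centre of the underside; z up. On top is an aluminium collar with two notches (green marks on the rim) and two locked bearings (red marks) 80 degrees clockwise, seen from above, of the notches. The collar's bearing on the canister is not measured: see pointer.
- pointer (a point): Yellow line on the foot plate, 55 mm out along the canister's +x, 9 mm up. One red mark lies above it, the other opposite, but the collar was fitted by hand, up to 29 degrees off either way (fixed, different each time): find the notches by sight or by feel. They lie 80 degrees counter-clockwise of the red marks, so 51 to 109 degrees from the canister's x.
- collar (a point): Centre of the collar's mouth at the rim, 80 mm above the canister's origin. Mouth 51 mm across, 1.5 mm clear round the drum; notches 15 mm wide, 36 mm out from the axis. Insert's underside: 2 mm below this point with the lugs standing on the rim, 8 mm below in the notches resting on the seat, over 16 mm below when pressed in enough to turn, 18.5 mm at the hard bottom, 12 mm when locked.
- seat (a joint): Sprung rubber disc, 44 mm across, in the canister under the insert; its top is 8 mm below the rim when free. Value in m pushed down: 0 free, 0.004 locked, above 0.008 pressed enough to turn. Takes 4 N to start and 0.6 N more per mm; friction adds a little: 9 to 15 N suffices. More than 50 N of contact between insert and canister damages them, so bumping hard into a stop does too.
- turn (a point): Point on the collar's axis at lug height, 65 mm above the canister's origin. In the notches a wall stops any anticlockwise turn. Pressed down, the insert turns clockwise under the lip; from 4 degrees before the red marks to 9 degrees past, where a wall stops it, the lugs lie under pockets 4 mm high: eased there, the seat lifts the insert about 4 mm, the click, and it cannot turn back.
- jar_near: Closed glass jar with a brass lid, 60 mm across, 85 mm tall; leave alone. Origin: centre of the underside.
- jar_far: Closed greenish glass jar with a brass lid, 64 mm across, 95 mm tall; leave alone. Origin: centre of the underside.
- dish: White bowl, 90 mm across, 35 mm tall; leave alone. Origin: centre of the underside.
There are look-alikes about, which are no part of the job. Leave any red look-alike of the insert alone.

How it is judged (in metres and radians):
On the way, in this order (a step that is already met when the one before it is completed fails the run):
1. the insert sits in the collar with its lugs down in the notches (z of insert in the frame of canister below 0.074 m and horizontal distance between insert and canister below 0.004 m and angle between the x axis of insert and the x axis of canister, either way round above 0.81 rad), for 0.1 s.
2. the insert is pressed down and turned under the lip (value of joint seat above 0.007 m and angle between the x axis of insert and the x axis of canister, either way round below 0.77 rad).
At the end, for the whole second after the job is handed in: The insert is let go and at rest, upright in the collar (axis within 4 mm and 0.08 rad), turned to the locked bearing (x axis within 0.7 rad of the canister's x, either way round: the collar's clocking varies) and clicked up: underside 66 to 70 mm above the canister's origin (angle between the x axis of insert and the x axis of canister, either way round below 0.7 rad and z of insert in the frame of canister between 0.066 and 0.07 m and horizontal distance between insert and canister below 0.004 m and angle between insert's own z axis and vertical below 0.08 rad and linear speed of insert below 0.01 m/s); the robot touches nothing.
It fails at once if the insert is forced against the canister (over 50 N) (contact force between insert and canister above 50 N).
It fails at once if the near jar is disturbed (moved over 15 mm or tipped) (distance of jar_near from where it was at the start of the episode above 0.015 m or angle between jar_near's own z axis and vertical above 0.3 rad).
It fails at once if the far jar is disturbed (moved over 15 mm or tipped) (distance of jar_far from where it was at the start of the episode above 0.015 m or angle between jar_far's own z axis and vertical above 0.3 rad).
It fails at once if the dish is disturbed (moved over 15 mm or tipped) (distance of dish from where it was at the start of the episode above 0.015 m or angle between dish's own z axis and vertical above 0.3 rad).
It also fails if it takes over 72 s, if anything falls off the work surface, if the arm or the gripper's body presses on something with over 40 N, if the wrist force passes 120 N, or if a joint passes its speed limit or range.

## Working session

There is one attempt and no reset: what is moved stays moved. The work goes in short steps, Python scripts to look and compute and a tool call to move; the robot and the scene stay as the last step left them, time stands still between calls to the robot, and variables do not carry over. Pictures are saved under pics/ and viewed, and the job is handed in when it is done.

Besides the shell and the picture viewer there is one more tool, called after "Emit:" as name(argument=value, ...), one argument or row to a line, values as JSON. move_arm: Moves the arm, as the interface text tells. Its arguments: {"type":"object","properties":{"moves":{"type":"array","items":{"type":"array","items":{"type":"number"}}},"claw":{"type":"number"},"newtons":{"type":"number"}},"required":["moves"]}

```bash
ls -la; mkdir -p pics; cat > h.py <<'E'
import numpy as np, cv2
from cell import env, read_camera, camera_info, job, models
def save(n,p): cv2.imwrite('pics/'+n, cv2.cvtColor(p,cv2.COLOR_RGB2BGR))
def w2p(c,X):
    i=camera_info(c); q=np.asarray(i['R'])@np.asarray(X)+np.asarray(i['t']); return [i['fx']*q[0]/q[2]+i['cx'], i['fy']*q[1]/q[2]+i['cy'], q[2]]
def p2w_z(c,u,v,z):
    i=camera_info(c); R=np.asarray(i['R']);t=np.asarray(i['t']); d=R.T@np.array([(u-i['cx'])/i['fx'],(v-i['cy'])/i['fy'],1.]); o=-R.T@t
    return o+d*(z-o[2])/d[2]
def cloud(c,D):
    i=camera_info(c); R=np.asarray(i['R']);t=np.asarray(i['t']); v,u=np.mgrid[:480,:640]
    P=np.stack([(u-i['cx'])/i['fx']*D,(v-i['cy'])/i['fy']*D,D],-1); return (P-t)@R
E
python3 - <<'E'
from h import *
for c in ['top','side']:
    p,d=read_camera(c); save(c+'0.png',p); i=camera_info(c); print(c,i)
    for n in ['insert','canister','pointer','collar']:
        for r in models.spot_in(n,c)[:3]: print(n,np.round(r['point'],4),round(r['score'],2))
print(env.get_obs(), env.nose_length)
E
```

```text
total 12
drwxr-xr-x  3 agent agent 4096 Dec  7 15:14 .
drwxr-xr-x 23 root  root  4096 Dec  7 15:13 ..
drwxr-xr-x  2 agent agent 4096 Dec  7 15:14 pics
top {'fx': 472.5243347852841, 'fy': 472.5243347852841, 'cx': 316.1681245134727, 'cy': 240.46153197155706, 'R': array([[-1.42562740e-02, -9.99896897e-01, -1.71853363e-03],
       [-9.97493278e-01,  1.43410981e-02, -6.92928116e-02],
       [ 6.93103130e-02,  7.26368430e-04, -9.97594884e-01]]), 't': array([-0.08639475,  0.53691513,  0.84051653])}
insert [0.542  0.181  0.0318] 0.78
insert [0.7174 0.1409 0.0272] 0.78
insert [ 0.5655 -0.2105  0.0651] 0.5
canister [ 0.5686 -0.21    0.0737] 0.6
pointer [ 0.5659 -0.2093  0.0709] 0.55
collar [ 0.5654 -0.2084  0.0703] 0.66
side {'fx': 478.8045781579489, 'fy': 478.8045781579489, 'cx': 323.594518580678, 'cy': 231.60599066381337, 'R': array([[ 0.81332426, -0.58147642,  0.0197185 ],
       [-0.37937284, -0.55572354, -0.73976185],
       [ 0.44111211,  0.5941856 , -0.6725798 ]]), 't': array([-0.49679007,  0.20385896,  0.72528098])}
insert [0.7155 0.1293 0.0261] 0.93
insert [0.5388 0.1705 0.029 ] 0.92

[... 154 characters left out ...]
{'time_s': 0.5, 'qpos': array([-65.19666964,  18.39253408,  -4.01759471,  83.10887557,
         1.29566806,  78.5412562 ,  -3.26052431]), 'joint_velocities': array([ 0.08250964, -0.13597231,  0.03127968,  0.0123213 , -0.12394449,
        0.01378907,  0.08889129]), 'effort': array([ 6.62452367e-04, -4.90609431e+01, -4.02090177e-01, -3.12464619e+01,
       -6.37572468e-02,  3.46700451e-02,  2.72006110e-05]), 'tool_pos': array([0.26435009, 0.59382458, 0.23356819]), 'tool_rot': array([-8.99974864e+01, -2.99318770e-03, -2.39934782e+01]), 'force': array([-1.02919882, -0.13809743,  0.89612685]), 'wrist_torque': array([-0.03832825,  0.00167631,  0.00983589]), 'grip_width': 0.08697599729765054} 0.011
```

View pics/top0.png

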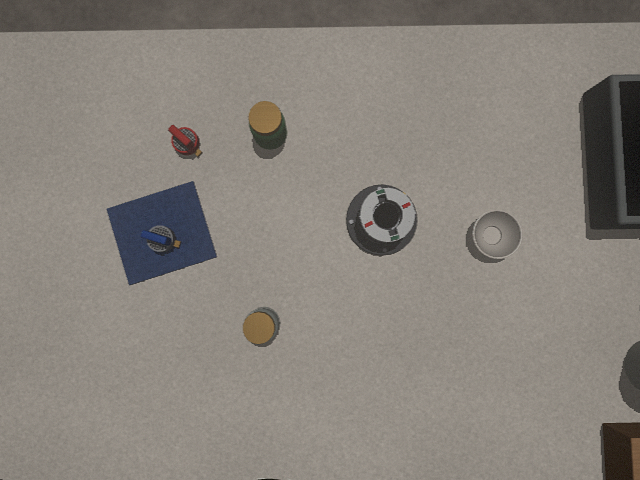

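View pics/side0.png

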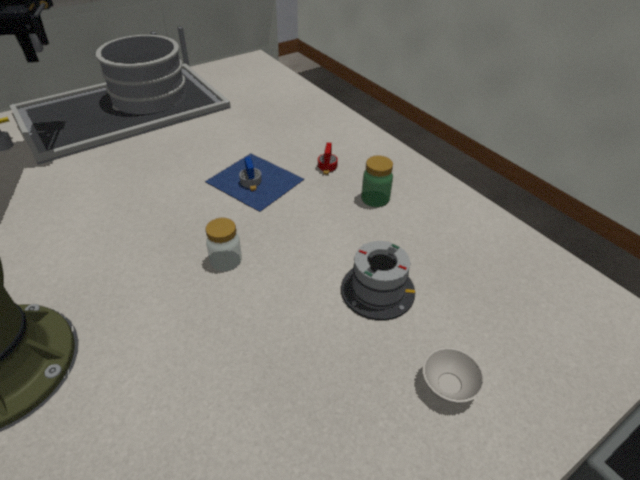

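The top view shows the blue insert at about (158,239) on the blue pad, a red look-alike at (184,140), the canister at (387,215), jars at (265,120) and (259,328), and the dish at (495,236). I'll zoom in next.

```bash
python3 - <<'E'
from h import *
a=cv2.imread('pics/top0.png'); b=cv2.imread('pics/side0.png')
def crop(a,x,y,w,h): return cv2.resize(a[y:y+h,x:x+w],(400,300),interpolation=cv2.INTER_CUBIC)
o=np.vstack([np.hstack([crop(a,338,177,100,75),crop(a,110,200,100,75)]),np.hstack([crop(b,330,235,100,75),crop(b,200,140,100,75)])])
cv2.imwrite('pics/z0.png',o)
p,d=read_camera('top'); C=cloud('top',d)
# rim: z about .08 near canister
m=np.zeros((480,640),bool); m[175:260,340:430]=1
print(np.histogram(C[m][:,2],bins=np.arange(-0.005,0.1,0.005)))
r=m&(C[...,2]>0.075)
P=C[r]; print(P.mean(0), P.min(0),P.max(0), np.median(P[:,2]))
hull=cv2.minEnclosingCircle(P[:,:2].astype(np.float32)); print(hull)
hsv=cv2.cvtColor(p,cv2.COLOR_RGB2HSV)
cen=np.array(hull[0])
for nm,mk in dict(red=(((hsv[...,0]<8)|(hsv[...,0]>172))&(hsv[...,1]>120)),green=((hsv[...,0]>60)&(hsv[...,0]<100)&(hsv[...,1]>60)),yel=((hsv[...,0]>15)&(hsv[...,0]<35)&(hsv[...,1]>120))).items():
    mm=(mk&m).astype(np.uint8); n,l,s,c=cv2.connectedComponentsWithStats(mm)
    for k in range(1,n):
        if s[k,4]<4: continue
        X=p2w_z('top',c[k][0],c[k][1],0.08); dd=X[:2]-cen
        print(nm,s[k,4],c[k].round(1),X.round(4),np.hypot(*dd).round(4),np.degrees(np.arctan2(dd[1],dd[0])).round(1), C[l==k].mean(0).round(4))
# insert
m=np.zeros((480,640),bool); m[215:262,130:200]=1
bl=m&(C[...,2]>0.05)&(C[...,2]<0.07); print('bar',bl.sum(),C[bl].mean(0))
Q=C[bl][:,:2]; print(cv2.minAreaRect(Q.astype(np.float32)))
print(np.histogram(C[m][:,2],bins=np.arange(-0.005,0.07,0.003)))
E
```

```text
(array([1971, 1771, 1193,  113,   54,   20,   15,   16,    6,    1,    0,
         34,  162,  143,   86,  495,  882,  660,    0,    0]), array([-0.005,  0.   ,  0.005,  0.01 ,  0.015,  0.02 ,  0.025,  0.03 ,
        0.035,  0.04 ,  0.045,  0.05 ,  0.055,  0.06 ,  0.065,  0.07 ,
        0.075,  0.08 ,  0.085,  0.09 ,  0.095]))
[ 0.57225631 -0.21355102  0.09243894] [ 0.4760811  -0.26254434  0.07504375] [ 0.62108613 -0.09469632  0.87555087] 0.07978218631983246
((0.5398434996604919, -0.1732141077518463), 0.10124687105417252)
red 26 [405.8 204.9] [ 0.5896 -0.2469  0.08  ] 0.089 -56.0 [ 0.5896 -0.2468  0.0806]
red 25 [368.3 223.8] [ 0.5583 -0.1827  0.08  ] 0.0207 -27.1 [ 0.5582 -0.1826  0.0803]
green 17 [379.9 191.2] [ 0.6137 -0.2036  0.08  ] 0.0798 -22.4 [ 0.6135 -0.2035  0.0809]
green 17 [393.9 237.4] [ 0.5347 -0.2255  0.08  ] 0.0525 -95.6 [ 0.5347 -0.2254  0.0804]
bar 222 [0.54287141 0.18627848 0.05889572]
((0.5433008670806885, 0.18772108852863312), (0.04613538831472397, 0.013743234798312187), 71.15550231933594)
(array([   0,   73, 1318, 1133,   55,   38,   16,   13,   16,   15,  147,
        185,   18,    5,    6,    6,    6,    4,    2,   14,   41,  142,
         24,    0,    0]), array([-0.005, -0.002,  0.001,  0.004,  0.007,  0.01 ,  0.013,  0.016,
        0.019,  0.022,  0.025,  0.028,  0.031,  0.034,  0.037,  0.04 ,
        0.043,  0.046,  0.049,  0.052,  0.055,  0.058,  0.061,  0.064,
        0.067,  0.07 ]))
```

View pics/z0.png

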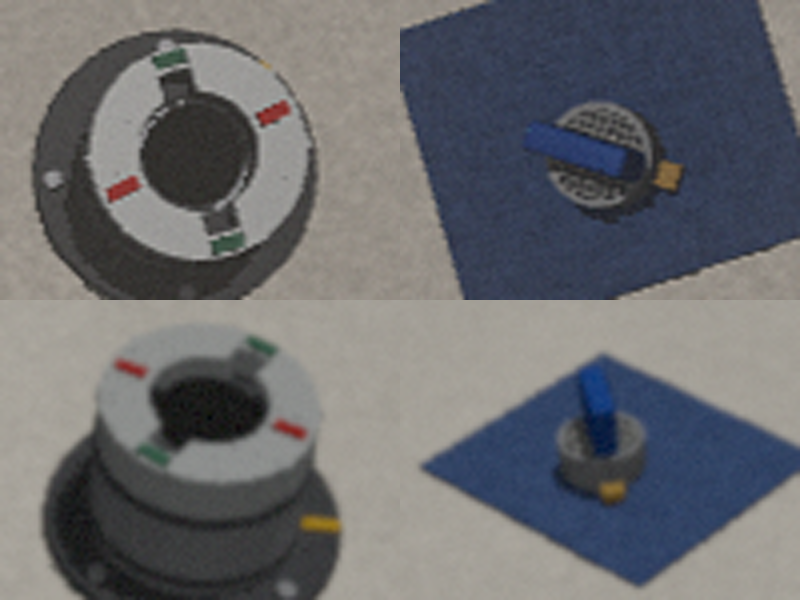

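```bash
cat >> h.py <<'E'
def draw(img,c,pts,col):
    q=np.array([w2p(c,X)[:2] for X in pts]); q=np.round(q*16*8+64).astype(np.int32)  # 8x upscale
    cv2.polylines(img,[q.reshape(-1,1,2)],True,col,1,cv2.LINE_AA,4)
def circ(cx,cy,z,r): a=np.linspace(0,2*np.pi,60)[:-1]; return np.c_[cx+r*np.cos(a),cy+r*np.sin(a),0*a+z]
def rect(cx,cy,z,th,lx,ly,ox=0):
    t=np.radians(th); R=np.array([[np.cos(t),-np.sin(t)],[np.sin(t),np.cos(t)]])
    p=np.array([[ox+lx/2,ly/2],[ox-lx/2,ly/2],[ox-lx/2,-ly/2],[ox+lx/2,-ly/2]])@R.T
    return np.c_[p[:,0]+cx,p[:,1]+cy,np.full(4,z)]
def overlay(p,c,ins,can,win):
    big=cv2.resize(cv2.cvtColor(p,cv2.COLOR_RGB2BGR),None,fx=8,fy=8,interpolation=cv2.INTER_CUBIC)
    if ins is not None:
        x,y,z,th=ins
        draw(big,c,rect(x,y,z+.056,th,.046,.014),(0,255,255)); draw(big,c,circ(x,y,z+.024,.024),(255,0,255))
        for s in(1,-1): draw(big,c,rect(x,y,z+.008,th,.009,.012,s*.0285),(0,255,0))
    if can is not None:
        x,y,th=can
        draw(big,c,circ(x,y,.08,.0255),(255,0,255)); draw(big,c,circ(x,y,.08,.046),(255,0,255))
        for s in(1,-1):
            draw(big,c,rect(x,y,.08,th,.012,.015,s*.030),(0,255,0)); draw(big,c,rect(x,y,.08,th-80,.02,.002,s*.036),(255,255,0))
    u,v,w=win; h=w*3//4
    return cv2.resize(big[v*8:(v+h)*8,u*8:(u+w)*8],(400,300),interpolation=cv2.INTER_AREA)
E
cat > ov.py <<'E'
from h import *
import sys
p=cv2.cvtColor(cv2.imread('pics/top0.png'),cv2.COLOR_BGR2RGB); s=cv2.cvtColor(cv2.imread('pics/side0.png'),cv2.COLOR_BGR2RGB)
ins=(0.5433,0.1877,0.004,71.2); can=(.5741,-.2147,15.8)
o=np.vstack([np.hstack([overlay(p,'top',ins,can,(338,177,100)),overlay(p,'top',ins,can,(130,210,60))]),np.hstack([overlay(s,'side',ins,can,(330,235,100)),overlay(s,'side',ins,can,(220,145,60))])])
cv2.imwrite('pics/ov1.png',o)
E
python3 ov.py
```

```text
(no output)
```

View pics/ov1.png

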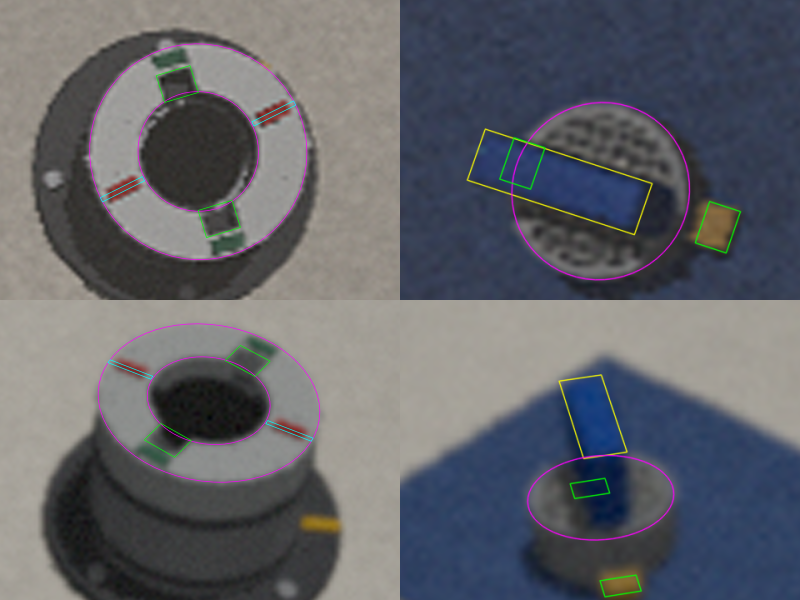

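```bash
cat >> h.py <<'E'
from scipy.spatial.transform import Rotation as Ro
def to(pos, jaw_az, sgn=None):
    o=env.get_obs(); R=Ro.from_euler('xyz',o['tool_rot'],degrees=True)
    z=R.as_matrix()[:,2]; cur=np.degrees(np.arctan2(z[1],z[0]))
    d=R.inv().apply(np.asarray(pos)-o['tool_pos'])*1000
    a=(jaw_az-cur+180)%360-180
    print('t',round(o['time_s'],2),'pos',o['tool_pos'].round(4),'jaw_az',cur.round(2),'shift mm',d.round(1),'about tool y',round(-a,2),'F',o['force'].round(1),'T',o['wrist_torque'].round(2),'w',round(o['grip_width'],4),'q',o['qpos'].round(1))
E
python3 -c "
from h import *
to((.543,.188,.12),-18.8)"
```

```text
t 0.55 pos [0.2644 0.5938 0.2336] jaw_az 66.0 shift mm [ 419.6  113.6 -257.5] about tool y 84.8 F [ 0.3  0.8 -0.3] T [ 0.01  0.   -0.05] w 0.0872 q [-65.2  18.4  -4.   83.1   1.3  78.5  -3.3]
```

Emit:
move_arm(
  moves=[
    [105,28,-64,0,21,0],
    [210,57,-128,0,42,0],
    [315,85,-193,0,63,0],
    [419.6,113.6,-257.5,0,84.8,0],
    [419.6,113.6,-257.5,0,84.8,0],
    [419.6,113.6,-257.5,0,84.8,0],
    [419.6,113.6,-257.5,0,84.8,0],
    [419.6,113.6,-257.5,0,84.8,0],
    [419.6,113.6,-257.5,0,84.8,0],
    [419.6,113.6,-257.5,0,84.8,0],
    [419.6,113.6,-257.5,0,84.8,0],
    [419.6,113.6,-257.5,0,84.8,0],
    [419.6,113.6,-257.5,0,84.8,0],
    [419.6,113.6,-257.5,0,84.8,0],
    [419.6,113.6,-257.5,0,84.8,0],
    [419.6,113.6,-257.5,0,84.8,0],
    [419.6,113.6,-257.5,0,84.8,0],
  ],
  claw=60,
  newtons=25,
)

```text
time_s: 1.97
tool_pos: [0.5422, 0.1903, 0.1203]
tool_rot: [-90.0, 0.1, -108.6]
force: [-1.0, 1.2, -0.0]
grip_width: 0.0601
```

```bash
python3 -c "
from h import *
to((.543,.188,.043),-18.8)
p,d=read_camera('top'); save('top1.png',p)
"
```

```text
t 1.97 pos [0.5422 0.1903 0.1203] jaw_az -18.57 shift mm [ 2.1 77.3  1.5] about tool y 0.23 F [-1.   1.2 -0. ] T [-0.04  0.08  0.01] w 0.0601 q [-40.1  14.3  20.9 102.8  -5.7  63.9 -35.9]
```

View pics/top1.png

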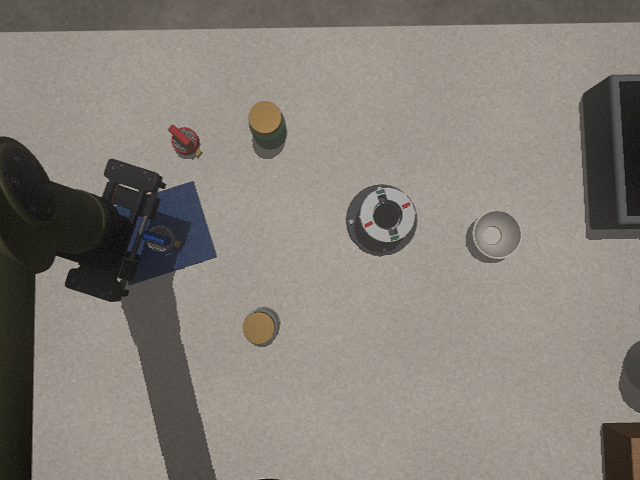

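Emit:
move_arm(
  moves=[
    [0,15,0,0,0,0],
    [0,30,0,0,0,0],
    [0,45,0,0,0,0],
    [0,58,0,0,0,0],
    [0,68,0,0,0,0],
    [0,74,0,0,0,0],
    [0,77,0,0,0,0],
    [0,77,0,0,0,0],
    [0,77,0,0,0,0],
  ],
)

```text
time_s: 2.77
tool_pos: [0.5434, 0.1881, 0.0434]
tool_rot: [-90.0, 0.0, -108.8]
force: [1.0, 0.0, 0.5]
grip_width: 0.0599
```

```bash
python3 -c "
from h import *
to((.543,.188,.043),-18.8)
p,d=read_camera('side'); save('side2.png',p); 
cv2.imwrite('pics/side2z.png',cv2.resize(cv2.imread('pics/side2.png')[100:250,150:350],(800,600),interpolation=cv2.INTER_CUBIC))
"
```

```text
t 2.77 pos [0.5434 0.1881 0.0434] jaw_az -18.79 shift mm [ 0.2  0.4 -0.3] about tool y 0.01 F [1.  0.  0.5] T [-0.04  0.1  -0.  ] w 0.0599 q [-39.   19.6  20.2 106.3  -8.1  55.5 -34.1]
```

View pics/side2z.png

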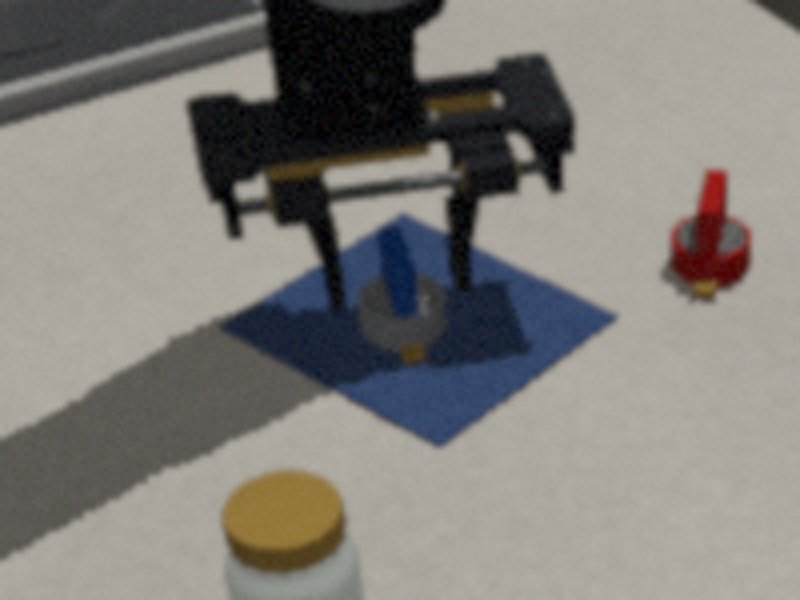

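The fingers straddle the bar evenly, with the bar between the tips at crop (395,270). I'll close now.

Emit:
move_arm(
  moves=[
    [0,0,0,0,0,0],
    [0,0,0,0,0,0],
    [0,0,0,0,0,0],
    [0,0,0,0,0,0],
    [0,0,0,0,0,0],
    [0,0,0,0,0,0],
    [0,0,0,0,0,0],
    [0,0,0,0,0,0],
    [0,0,0,0,0,0],
    [0,0,0,0,0,0],
  ],
  claw=5,
  newtons=30,
)

```text
time_s: 3.65
tool_pos: [0.5431, 0.1879, 0.043]
tool_rot: [-90.0, 0.0, -108.8]
force: [0.0, 0.9, -0.9]
grip_width: 0.0136
```

Emit:
move_arm(
  moves=[
    [0,-10,0,0,0,0],
    [0,-30,0,0,0,0],
    [0,-60,0,0,0,0],
    [0,-90,0,0,0,0],
    [0,-110,0,0,0,0],
    [0,-120,0,0,0,0],
    [0,-120,0,0,0,0],
    [0,-120,0,0,0,0],
  ],
)

```text
time_s: 4.32
tool_pos: [0.5426, 0.1879, 0.1626]
tool_rot: [-90.0, -0.0, -108.8]
force: [-0.4, -0.2, -1.3]
grip_width: 0.0135
```

```bash
python3 -c "
from h import *
to((.574,-.2147,.163),105.8)
"
```

```text
t 4.32 pos [0.5426 0.1879 0.1626] jaw_az -18.79 shift mm [371.1  -0.4 159.4] about tool y -124.59 F [-0.4 -0.2 -1.3] T [-0.08  0.04  0.01] w 0.0135 q [-40.5  12.1  21.3 100.2  -4.7  68.6 -36.7]
```

Emit:
move_arm(
  moves=[
    [30,0,13,0,-7,0],
    [62,0,27,0,-14,0],
    [93,0,40,0,-21,0],
    [124,0,53,0,-28,0],
    [155,0,66,0,-35,0],
    [186,0,80,0,-42,0],
    [217,0,93,0,-49,0],
    [248,0,106,0,-56,0],
    [279,0,120,0,-63,0],
    [310,0,133,0,-70,0],
    [341,0,146,0,-77,0],
    [360,0,155,0,-84,0],
    [368,0,158,0,-91,0],
    [371,0,159.4,0,-98,0],
    [371,0,159.4,0,-105,0],
    [371,0,159.4,0,-112,0],
    [371,0,159.4,0,-118,0],
    [371,0,159.4,0,-123,0],
    [371,0,159.4,0,-124.6,0],
    [371,0,159.4,0,-124.6,0],
  ],
)

```text
time_s: 5.98
tool_pos: [0.573, -0.2142, 0.1604]
tool_rot: [-89.9, 0.2, 15.8]
force: [0.1, 0.2, -1.8]
grip_width: 0.0139
```

```bash
python3 -c "
from h import *
to((.574,-.2147,.133),105.8)
for c in ['top','side']:
  p,d=read_camera(c); save(c+'3.png',p)
to((.574,-.2147,.133),105.8)
s=cv2.cvtColor(cv2.imread('pics/side3.png'),cv2.COLOR_BGR2RGB);t=cv2.cvtColor(cv2.imread('pics/top3.png'),cv2.COLOR_BGR2RGB)
o=env.get_obs()['tool_pos']
ins=(o[0],o[1],o[2]-.039,15.8); can=(.5741,-.2147,15.8)
cv2.imwrite('pics/ov3.png',np.hstack([overlay(t,'top',ins,can,(338,157,120)),overlay(s,'side',ins,can,(320,200,120))]))
"
```

```text
t 5.98 pos [ 0.573  -0.2142  0.1604] jaw_az 105.83 shift mm [ 0.9 27.4 -0.8] about tool y 0.03 F [ 0.1  0.2 -1.8] T [ 0.05 -0.03  0.  ] w 0.0139 q [ 1.000e-01  1.700e+01  2.150e+01  9.480e+01 -6.500e+00  6.970e+01
  1.289e+02]
t 6.08 pos [ 0.5733 -0.2143  0.161 ] jaw_az 105.74 shift mm [ 0.6 28.  -0.6] about tool y -0.06 F [-0.1  0.  -1.4] T [ 0.02  0.04 -0.03] w 0.0141 q [ 1.000e-01  1.690e+01  2.150e+01  9.480e+01 -6.500e+00  6.970e+01
  1.288e+02]
```

View pics/ov3.png

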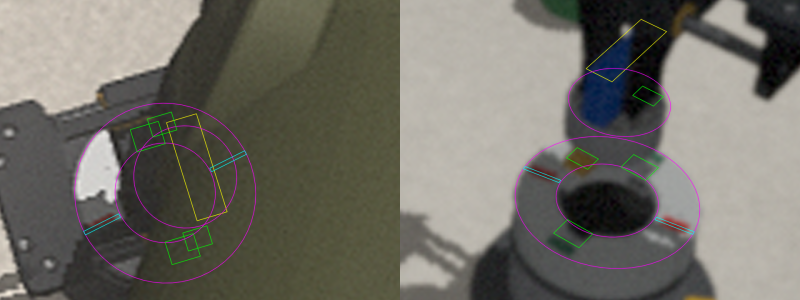

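View pics/side3.png

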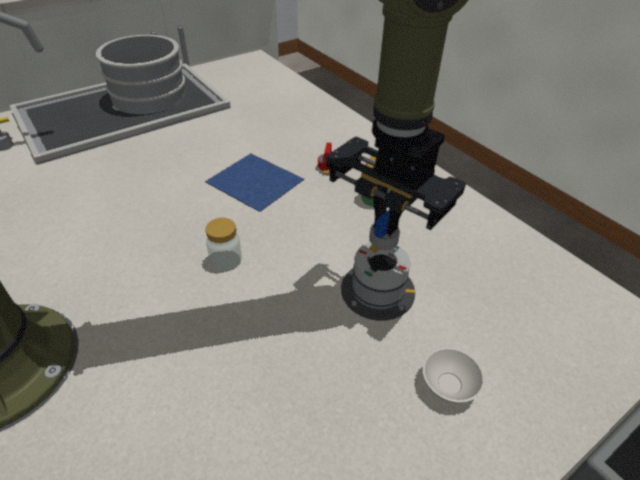

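```bash
python3 -c "
from h import *
s=cv2.cvtColor(cv2.imread('pics/side3.png'),cv2.COLOR_BGR2RGB)
o=env.get_obs()['tool_pos']
for n,dz in (('a',.039),):
  ins=(o[0],o[1],o[2]-dz,15.8); can=(.5741,-.2147,15.8)
  big=cv2.resize(cv2.cvtColor(s,cv2.COLOR_RGB2BGR),None,fx=8,fy=8,interpolation=cv2.INTER_CUBIC)
  raw=big.copy()
  x,y,z,th=ins
  for zz in (.024,.005): draw(big,'side',circ(x,y,z+zz,.024),(255,0,255))
  for sg in (1,-1): draw(big,'side',rect(x,y,z+.008,th,.009,.012,sg*.0285),(0,255,0))
  draw(big,'side',circ(x,y,z,.020),(255,0,255))
  x,y,th=can
  for sg in (1,-1): draw(big,'side',rect(x,y,.08,th-80,.02,.002,sg*.036),(255,255,0))
  draw(big,'side',circ(x,y,.08,.046),(255,0,255))
  f=lambda b: cv2.resize(b[205*8:285*8,350*8:415*8],(400,492))
  cv2.imwrite('pics/ov3b.png',np.clip(np.hstack([f(raw),f(big)]).astype(float)*1.6,0,255))
"
```

```text
[ WARN:0@1.223] global loadsave.cpp:1063 imwrite_ Unsupported depth image for selected encoder is fallbacked to CV_8U.
```

View pics/ov3b.png

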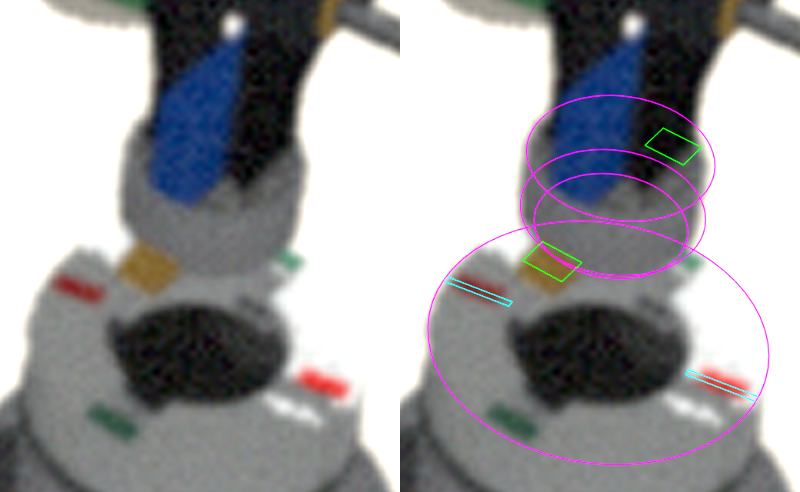

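Emit:
move_arm(
  moves=[
    [0.4,10,-0.4,0,0,0],
    [0.8,20,-0.8,0,0,0],
    [1,29,-1,0,0,0],
    [1,35,-1,0,0,0],
    [1,38,-1,0,0,0],
    [1,40,-1,0,0,0],
    [1,40,-1,0,0,0],
    [1,40,-1,0,0,0],
    [1,40,-1,0,0,0],
  ],
)

```text
time_s: 6.83
tool_pos: [0.5759, -0.2155, 0.1235]
tool_rot: [-90.0, -0.1, 15.8]
force: [0.0, -1.3, -1.6]
grip_width: 0.0138
```

```bash
cat > look.py <<'E'
from h import *
import sys
n=sys.argv[1]; dz=float(sys.argv[2])
p,d=read_camera('side'); save('side_%s.png'%n,p)
o=env.get_obs(); x,y,z=o['tool_pos']; z-=dz
Z=Ro.from_euler('xyz',o['tool_rot'],degrees=True).as_matrix()[:,2]; th=np.degrees(np.arctan2(Z[1],Z[0]))-90
to((.5741,-.2147,.119),105.8)
big=cv2.resize(cv2.cvtColor(p,cv2.COLOR_RGB2BGR),None,fx=8,fy=8,interpolation=cv2.INTER_CUBIC); raw=big.copy()
for zz in (.024,.005): draw(big,'side',circ(x,y,z+zz,.024),(255,0,255))
for sg in (1,-1): draw(big,'side',rect(x,y,z+.008,th,.009,.012,sg*.0285),(0,255,0)); draw(big,'side',rect(.5741,-.2147,.08,15.8-80,.02,.002,sg*.036),(255,255,0)); draw(big,'side',rect(.5741,-.2147,.08,15.8,.012,.015,sg*.030),(0,255,0))
draw(big,'side',circ(.5741,-.2147,.08,.046),(255,0,255)); draw(big,'side',circ(.5741,-.2147,.08,.0255),(255,0,255))
f=lambda b: cv2.resize(b[215*8:295*8,350*8:415*8],(400,492))
cv2.imwrite('pics/z_%s.png'%n,np.clip(np.hstack([f(raw),f(big)]).astype(float)*1.6,0,255).astype(np.uint8))
E
python3 look.py 4 .039
```

```text
t 6.88 pos [ 0.5759 -0.2154  0.1235] jaw_az 105.8 shift mm [-1.6  4.5  1.2] about tool y 0.0 F [-0.1 -0.1 -2. ] T [ 0.05 -0.02 -0.03] w 0.0136 q [  0.5  19.   21.2  96.8  -7.4  65.5 129.6]
```

View pics/z_4.png

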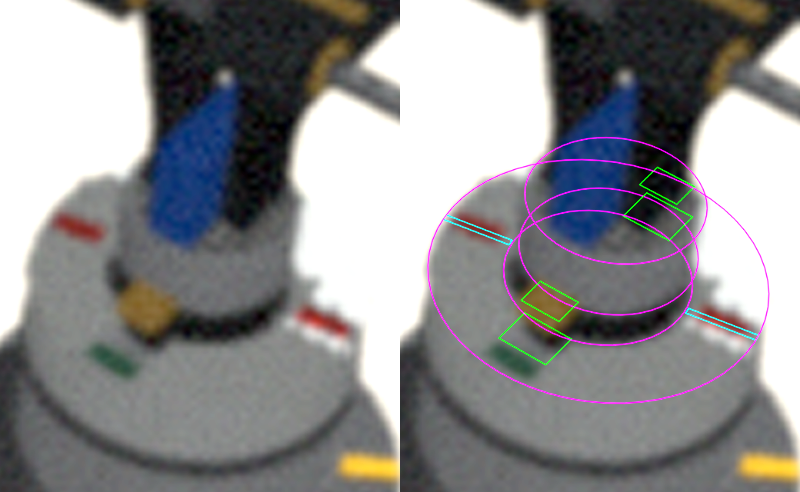

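Emit:
move_arm(
  moves=[
    [-0.8,0,0.6,0,0,0],
    [-1.6,1,1.2,0,0,0],
    [-1.6,2.5,1.2,0,0,0],
    [-1.6,4,1.2,0,0,0],
    [-1.6,4,1.2,0,0,0],
    [-1.6,4,1.2,0,0,0],
    [-1.6,4,1.2,0,0,0],
  ],
)

```text
time_s: 7.47
tool_pos: [0.5738, -0.2146, 0.1189]
tool_rot: [-90.0, -0.0, 15.8]
force: [-0.5, -0.1, -2.1]
grip_width: 0.0137
```

```bash
python3 look.py 5 .039
```

```text
t 7.52 pos [ 0.5738 -0.2146  0.119 ] jaw_az 105.81 shift mm [ 0.3 -0.  -0.2] about tool y 0.01 F [-0.4  0.3 -1.6] T [ 0.05  0.08 -0.05] w 0.0136 q [  0.5  19.   21.2  97.4  -7.5  65.  129.6]
```

View pics/z_5.png

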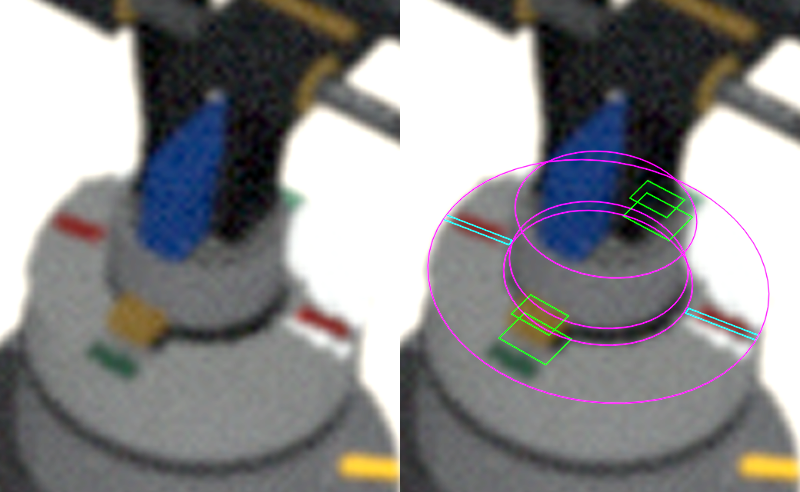

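Emit:
move_arm(
  moves=[
    [0.5,0.5,-0.6,0,0,0],
    [0.5,1,-0.6,0,0,0],
    [0.5,1.5,-0.6,0,0,0],
    [0.5,2,-0.6,0,0,0],
    [0.5,2.3,-0.6,0,0,0],
    [0.5,2.3,-0.6,0,0,0],
  ],
)

```text
time_s: 8.02
tool_pos: [0.5743, -0.215, 0.1165]
tool_rot: [-90.0, 0.0, 15.8]
force: [0.2, 0.8, -1.9]
grip_width: 0.0135
```

Emit:
move_arm(
  moves=[
    [0,0.4,0,0,0,0],
    [0,0.8,0,0,0,0],
    [0,0.8,0,0,0,0],
  ],
)

```text
time_s: 8.27
tool_pos: [0.5743, -0.215, 0.1158]
tool_rot: [-90.0, 0.0, 15.8]
force: [-0.5, 0.8, -1.7]
grip_width: 0.0138
```

Emit:
move_arm(
  moves=[
    [0,0.4,0,0,0,0],
    [0,0.8,0,0,0,0],
    [0,0.8,0,0,0,0],
  ],
)

```text
time_s: 8.52
tool_pos: [0.5743, -0.215, 0.115]
tool_rot: [-90.0, 0.0, 15.8]
force: [0.2, -0.4, -1.8]
grip_width: 0.0139
```

Emit:
move_arm(
  moves=[
    [0,0.4,0,0,0,0],
    [0,0.8,0,0,0,0],
    [0,0.8,0,0,0,0],
  ],
)

```text
time_s: 8.77
tool_pos: [0.5743, -0.215, 0.1142]
tool_rot: [-90.0, 0.0, 15.8]
force: [0.3, 0.5, -1.7]
grip_width: 0.0139
```

```bash
python3 look.py 6 .039
```

```text
t 8.82 pos [ 0.5743 -0.215   0.1142] jaw_az 105.81 shift mm [-0.1 -4.8  0.4] about tool y 0.01 F [-0.5  0.2 -0.9] T [ 0.04 -0.02  0.02] w 0.0139 q [  0.6  19.3  21.2  97.5  -7.6  64.6 129.7]
```

View pics/z_6.png

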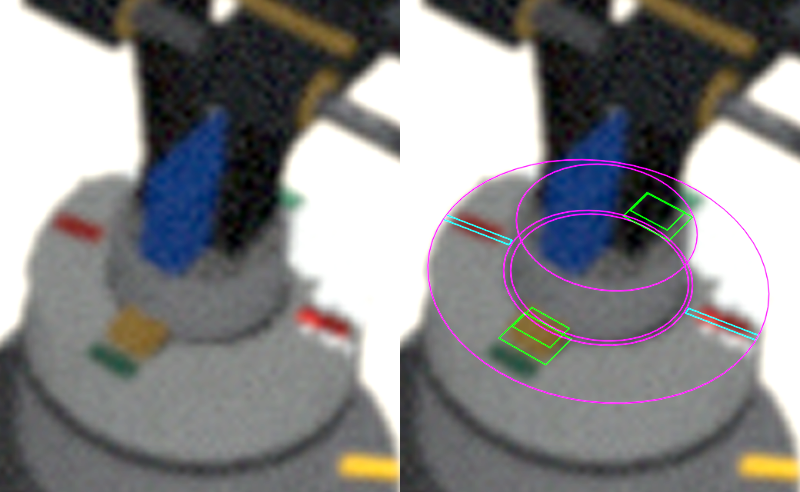

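The lug at (137,332) is sinking into the notch beside the green mark at (113,360), and there is no contact force so far. I'll continue down to the seat.

Emit:
move_arm(
  moves=[
    [0,0.5,0,0,0,0],
    [0,1,0,0,0,0],
    [0,1.5,0,0,0,0],
    [0,2,0,0,0,0],
    [0,2,0,0,0,0],
  ],
)

```text
time_s: 9.23
tool_pos: [0.5743, -0.215, 0.1121]
tool_rot: [-90.0, 0.0, 15.8]
force: [-0.5, 0.3, -2.0]
grip_width: 0.0141
```

Emit:
move_arm(
  moves=[
    [0,0.5,0,0,0,0],
    [0,1,0,0,0,0],
    [0,1.5,0,0,0,0],
    [0,1.5,0,0,0,0],
  ],
)

```text
time_s: 9.57
tool_pos: [0.5745, -0.215, 0.111]
tool_rot: [-90.0, -0.0, 15.8]
force: [-0.8, -0.2, 0.3]
grip_width: 0.0139
```

Emit:
move_arm(
  moves=[
    [0,0.5,0,0,0,0],
    [0,1,0,0,0,0],
    [0,1,0,0,0,0],
    [0,1,0,0,0,0],
  ],
)

```text
time_s: 9.9
tool_pos: [0.5745, -0.2151, 0.1101]
tool_rot: [-90.0, -0.0, 15.8]
force: [-1.3, 1.2, 2.0]
grip_width: 0.0134
```

```bash
python3 look.py 7 .039
```

```text
t 9.95 pos [ 0.5745 -0.215   0.1101] jaw_az 105.81 shift mm [-0.3 -8.9  0.4] about tool y 0.01 F [-0.3  0.6  2.9] T [0.22 0.37 0.03] w 0.0137 q [  0.6  19.5  21.1  97.7  -7.7  64.1 129.8]
```

View pics/z_7.png

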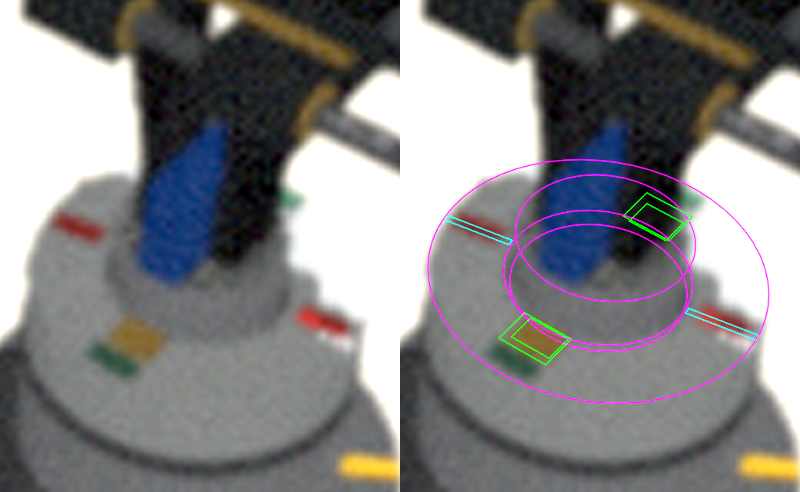

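The seat was touched at TCP 0.111, as predicted. Next I'll press.

Emit:
move_arm(
  moves=[
    [0,0.7,0,0,0,0],
    [0,1.4,0,0,0,0],
    [0,2.1,0,0,0,0],
    [0,2.8,0,0,0,0],
    [0,3,0,0,0,0],
    [0,3,0,0,0,0],
  ],
)

```text
time_s: 10.45
tool_pos: [0.5745, -0.215, 0.1069]
tool_rot: [-90.0, -0.0, 15.8]
force: [-1.4, 0.9, 5.1]
grip_width: 0.0136
```

Emit:
move_arm(
  moves=[
    [0,0.7,0,0,0,0],
    [0,1.4,0,0,0,0],
    [0,2.1,0,0,0,0],
    [0,2.8,0,0,0,0],
    [0,3,0,0,0,0],
    [0,3,0,0,0,0],
  ],
)

```text
time_s: 10.95
tool_pos: [0.5745, -0.215, 0.1041]
tool_rot: [-90.0, -0.0, 15.8]
force: [-2.5, 1.4, 6.0]
grip_width: 0.0135
```

```bash
python3 look.py 8 .039
```

```text
t 11.0 pos [ 0.5745 -0.215   0.1041] jaw_az 105.81 shift mm [ -0.3 -14.9   0.4] about tool y 0.01 F [-3.9  1.   5.9] T [ 0.2   0.58 -0.01] w 0.014 q [  0.7  19.9  21.   98.   -7.9  63.5 129.9]
```

Emit:
move_arm(
  moves=[
    [-0.1,0.5,0,0,0,0],
    [-0.2,1,0,0,0,0],
    [-0.3,1.5,0.1,0,0,0],
    [-0.3,2,0.1,0,0,0],
    [-0.3,2.2,0.1,0,0,0],
    [-0.3,2.2,0.1,0,0,0],
  ],
)

```text
time_s: 11.5
tool_pos: [0.5745, -0.215, 0.1023]
tool_rot: [-90.0, -0.1, 15.8]
force: [-2.0, 0.4, 7.4]
grip_width: 0.0132
```

```bash
python3 look.py 9 .039
```

```text
t 11.55 pos [ 0.5745 -0.2151  0.1023] jaw_az 105.81 shift mm [ -0.2 -16.7   0.4] about tool y 0.01 F [-1.5  2.1  8.6] T [0.35 0.57 0.06] w 0.0139 q [  0.7  20.   21.   98.2  -7.9  63.3 129.9]
```

View pics/z_9.png

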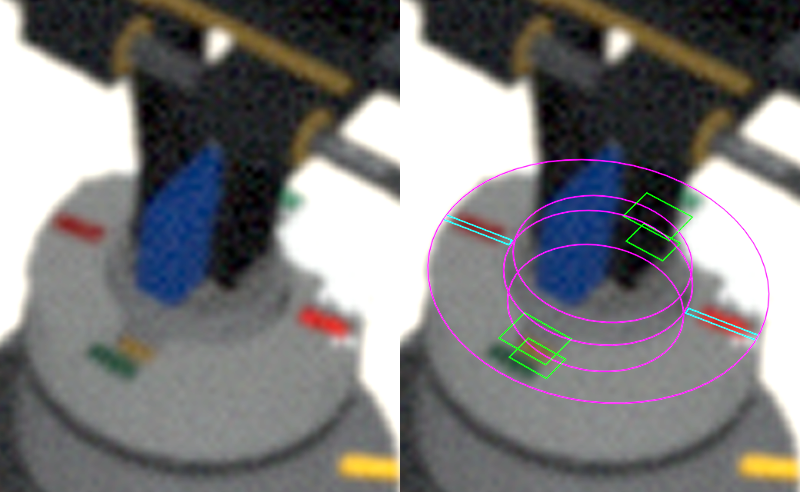

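Emit:
move_arm(
  moves=[
    [0,0.4,0,0,0,0],
    [0,0.5,0,0,1,0],
    [0,0.5,0,0,2.5,0],
    [0,0.5,0,0,4,0],
    [0,0.5,0,0,5.5,0],
    [0,0.5,0,0,7,0],
    [0,0.5,0,0,8,0],
    [0,0.5,0,0,8,0],
  ],
)

```text
time_s: 12.22
tool_pos: [0.5752, -0.2155, 0.1022]
tool_rot: [-90.1, -0.2, 7.8]
force: [0.3, 1.1, 6.7]
grip_width: 0.0139
```

```bash
python3 look.py 10 .039
```

```text
t 12.27 pos [ 0.5753 -0.2155  0.1022] jaw_az 97.8 shift mm [ -1.  -16.8   0.9] about tool y -8.0 F [-0.7  0.7  7.9] T [ 0.08  0.25 -0.02] w 0.0135 q [ -0.3  20.1  22.3  98.2  -8.4  63.2 122.3]
```

View pics/z_10.png

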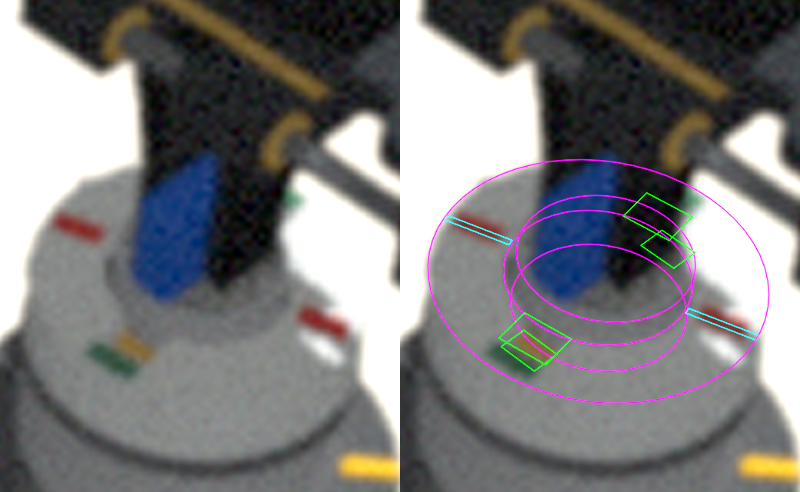

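Emit:
move_arm(
  moves=[
    [-0.4,0.2,0.3,0,0,0],
    [-0.7,0.4,0.6,0,1.5,0],
    [-0.7,0.5,0.6,0,3.5,0],
    [-0.7,0.5,0.6,0,5.5,0],
    [-0.7,0.5,0.6,0,7.5,0],
    [-0.7,0.5,0.6,0,9.5,0],
    [-0.7,0.5,0.6,0,11,0],
    [-0.7,0.5,0.6,0,12,0],
    [-0.7,0.5,0.6,0,12,0],
  ],
)

```text
time_s: 13.02
tool_pos: [0.5749, -0.2155, 0.102]
tool_rot: [-90.1, -0.2, -4.2]
force: [-0.2, -1.0, 7.6]
grip_width: 0.0137
```

```bash
python3 look.py 11 .039
```

```text
t 13.07 pos [ 0.575  -0.2154  0.102 ] jaw_az 85.79 shift mm [ -0.8 -17.    0.6] about tool y -20.01 F [-0.6 -0.3  7.2] T [-0.06  0.06  0.03] w 0.014 q [ -2.   20.2  24.3  98.4  -9.2  63.1 110.9]
```

View pics/z_11.png

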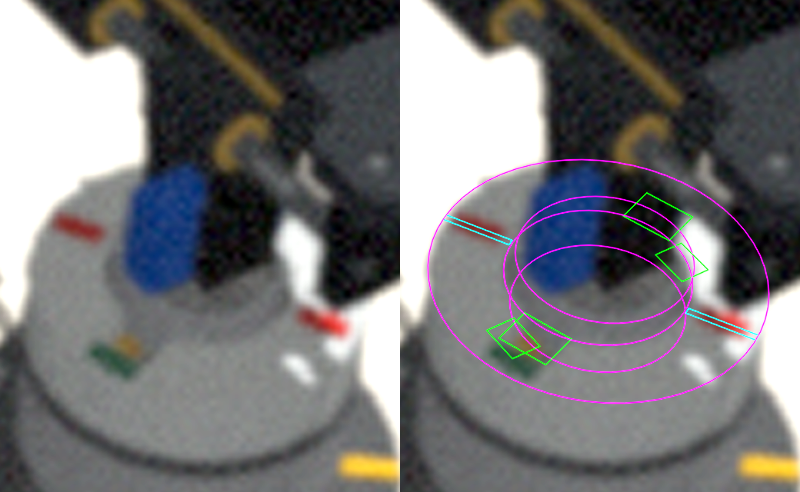

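The lug is sliding under the lip: the brass visible at (128,345) is shrinking, and there is no torque. I'll keep turning.

Emit:
move_arm(
  moves=[
    [-0.3,0.2,0.3,0,3,0],
    [-0.4,0.3,0.4,0,6,0],
    [-0.4,0.3,0.4,0,9,0],
    [-0.4,0.3,0.4,0,12,0],
    [-0.4,0.3,0.4,0,15,0],
    [-0.4,0.3,0.4,0,18,0],
    [-0.4,0.3,0.4,0,21,0],
    [-0.4,0.3,0.4,0,24,0],
    [-0.4,0.3,0.4,0,26,0],
    [-0.4,0.3,0.4,0,26,0],
  ],
)

```text
time_s: 13.9
tool_pos: [0.5746, -0.2151, 0.1017]
tool_rot: [-90.0, -0.3, -30.3]
force: [0.3, 0.3, 7.5]
grip_width: 0.0137
```

```bash
python3 look.py 12 .039
```

```text
t 13.95 pos [ 0.5746 -0.2151  0.1017] jaw_az 59.78 shift mm [ -0.5 -17.3   0.1] about tool y -46.02 F [ 0.7 -1.1  7.6] T [-0.12  0.09 -0.02] w 0.014 q [ -5.5  20.7  28.6  98.6 -10.9  63.2  86.3]
```

Emit:
move_arm(
  moves=[
    [0,0,0,0,3,0],
    [-0.1,0.1,0,0,6,0],
    [-0.2,0.2,0,0,9,0],
    [-0.2,0.2,0,0,12,0],
    [-0.2,0.2,0,0,15,0],
    [-0.2,0.2,0,0,18,0],
    [-0.2,0.2,0,0,21,0],
    [-0.2,0.2,0,0,23,0],
    [-0.2,0.2,0,0,25,0],
    [-0.2,0.2,0,0,26,0],
    [-0.2,0.2,0,0,26,0],
  ],
)

```text
time_s: 14.87
tool_pos: [0.5744, -0.2151, 0.1015]
tool_rot: [-89.9, -0.2, -56.2]
force: [-1.0, -1.0, 7.9]
grip_width: 0.0138
```

```bash
python3 look.py 13 .039
```

```text
t 14.92 pos [ 0.5744 -0.2151  0.1015] jaw_az 33.79 shift mm [ -0.4 -17.5   0. ] about tool y -72.01 F [-1.3  0.1  7.9] T [-0.12  0.1  -0.02] w 0.0136 q [ -9.   21.4  33.1  98.8 -12.9  63.4  61.8]
```

View pics/z_13.png

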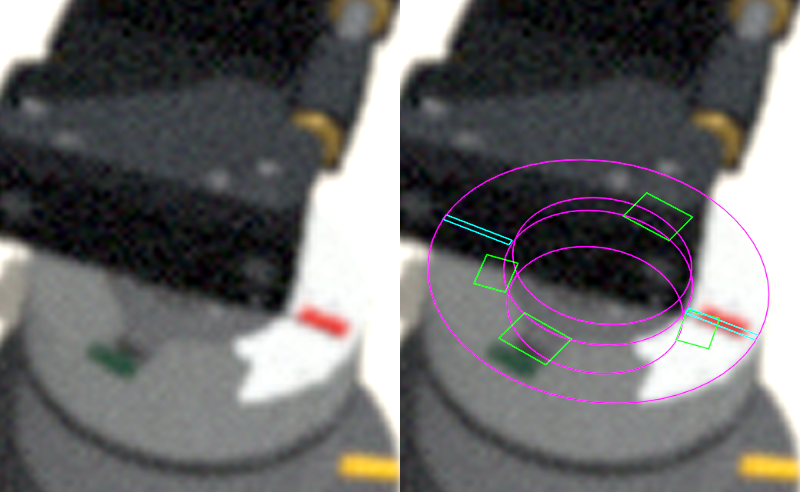

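The notch at (130,345) is empty and dark, and the turn so far is 72°. I'll go to about 82°.

Emit:
move_arm(
  moves=[
    [0,0,0,0,2,0],
    [0,0,0,0,4,0],
    [0,0,0,0,6,0],
    [0,0,0,0,8,0],
    [0,0,0,0,9.5,0],
    [0,0,0,0,10.5,0],
    [0,0,0,0,10.5,0],
    [0,0,0,0,10.5,0],
  ],
)

```text
time_s: 15.58
tool_pos: [0.5743, -0.2151, 0.1015]
tool_rot: [-89.8, -0.2, -66.7]
force: [-0.4, -0.5, 8.1]
grip_width: 0.0137
```

Emit:
move_arm(
  moves=[
    [0,-0.6,0,0,0,0],
    [0,-1.2,0,0,0,0],
    [0,-1.8,0,0,0,0],
    [0,-2.4,0,0,0,0],
    [0,-2.8,0,0,0,0],
    [0,-2.8,0,0,0,0],
  ],
)

```text
time_s: 16.08
tool_pos: [0.5743, -0.2151, 0.1041]
tool_rot: [-89.8, -0.2, -66.7]
force: [0.3, -1.2, 5.7]
grip_width: 0.0138
```

```bash
python3 look.py 14 .039
```

```text
t 16.13 pos [ 0.5743 -0.2151  0.104 ] jaw_az 23.3 shift mm [ -0.4 -15.   -0. ] about tool y -82.5 F [ 0.5 -0.4  6.7] T [-0.21 -0.09 -0.03] w 0.0137 q [-10.6  21.6  35.   98.7 -13.6  63.8  51.9]
```

Emit:
move_arm(
  moves=[
    [0,-0.6,0,0,0,0],
    [0,-1.2,0,0,0,0],
    [0,-1.8,0,0,0,0],
    [0,-2.2,0,0,0,0],
    [0,-2.2,0,0,0,0],
    [0,-2.2,0,0,0,0],
  ],
)

```text
time_s: 16.63
tool_pos: [0.5743, -0.215, 0.106]
tool_rot: [-89.8, -0.2, -66.7]
force: [0.9, -1.2, 5.1]
grip_width: 0.0136
```

Emit:
move_arm(
  moves=[
    [0,-0.3,0,0,0,0],
    [0,-0.6,0,0,0,0],
    [0,-0.6,0,0,0,0],
    [0,-0.6,0,0,0,0],
  ],
)

```text
time_s: 16.97
tool_pos: [0.5742, -0.215, 0.1065]
tool_rot: [-89.9, -0.2, -66.7]
force: [3.2, -1.5, 4.3]
grip_width: 0.0136
```

```bash
python3 look.py 15 .039
```

```text
t 17.02 pos [ 0.5741 -0.2149  0.1064] jaw_az 23.29 shift mm [ -0.1 -12.6   0.1] about tool y -82.51 F [ 3.1 -1.1  5.1] T [-0.57 -0.61 -0.02] w 0.0136 q [-10.6  21.5  35.1  98.6 -13.5  64.   51.8]
```

Forces suggest the lugs are reaching the pocket roof. The height is right, at TCP 0.1064 with 0.107 expected, so I'll release.

Emit:
move_arm(
  moves=[
    [0,-0.3,0,0,0,0],
    [0,-0.3,0,0,0,0],
    [0,-0.3,0,0,0,0],
    [0,-0.3,0,0,0,0],
    [0,-0.3,0,0,0,0],
    [0,-0.3,0,0,0,0],
    [0,-0.3,0,0,0,0],
  ],
  claw=40,
)

```text
time_s: 17.6
tool_pos: [0.5725, -0.2139, 0.1057]
tool_rot: [-90.0, 0.0, -66.7]
force: [0.1, -1.0, 0.5]
grip_width: 0.0392
```

Emit:
move_arm(
  moves=[
    [0,-10,0,0,0,0],
    [0,-25,0,0,0,0],
    [0,-45,0,0,0,0],
    [0,-70,0,0,0,0],
    [0,-95,0,0,0,0],
    [0,-115,0,0,0,0],
    [0,-125,0,0,0,0],
    [0,-130,0,0,0,0],
    [0,-130,0,0,0,0],
  ],
)

```text
time_s: 18.35
tool_pos: [0.5731, -0.2142, 0.237]
tool_rot: [-89.9, -0.0, -66.7]
force: [-0.1, 0.4, 0.0]
grip_width: 0.0399
```

```bash
python3 -c "
from h import *
to((.574-.15,-.2147+.25,.236),23.3)
"
```

```text
t 18.35 pos [ 0.5731 -0.2142  0.237 ] jaw_az 23.3 shift mm [-288.1    0.7  -38.2] about tool y 0.0 F [-0.1  0.4  0. ] T [-0.1   0.04  0.07] w 0.0399 q [-12.4  15.3  36.9  89.9  -9.4  77.8  48.8]
```

Emit:
move_arm(
  moves=[
    [-30,0,0,0,0,0],
    [-65,0,0,0,0,0],
    [-100,0,0,0,0,0],
    [-135,0,0,0,0,0],
    [-170,0,0,0,0,0],
    [-200,0,0,0,0,0],
    [-220,0,0,0,0,0],
    [-220,0,0,0,0,0],
    [-220,0,0,0,0,0],
  ],
)

```text
time_s: 19.1
tool_pos: [0.4848, -0.0109, 0.2347]
tool_rot: [-90.1, 0.0, -66.5]
force: [0.0, -0.6, 0.4]
grip_width: 0.0398
```

```bash
python3 - <<'E'
from h import *
im={}
for c in ['top','side']:
    p,d=read_camera(c); save(c+'_end.png',p); im[c]=p
    C=cloud(c,d)
    m=(np.hypot(C[...,0]-.5741,C[...,1]+.2147)<.035)
    hsv=cv2.cvtColor(p,cv2.COLOR_RGB2HSV); bl=m&(hsv[...,0]>105)&(hsv[...,0]<130)&(hsv[...,1]>120)
    t=bl&(C[...,2]>.115)&(C[...,2]<.135)
    print(c,bl.sum(),'ztop',np.percentile(C[t][:,2],[10,50,90]).round(4),cv2.minAreaRect(C[t][:,:2].astype(np.float32)))
    g=m&~bl&(C[...,2]>.082)&(C[...,2]<.1); print('drum top z',np.median(C[g][:,2]).round(4), g.sum(), C[g].mean(0).round(4))
    r=(np.hypot(C[...,0]-.5741,C[...,1]+.2147)<.045)&(np.hypot(C[...,0]-.5741,C[...,1]+.2147)>.034)&(C[...,2]>.07); print('rim z',np.median(C[r][:,2]).round(4))
ins=(.5741,-.2147,.068,-66.7); can=(.5741,-.2147,15.8)
cv2.imwrite('pics/ov_end.png',np.hstack([overlay(im['top'],'top',ins,can,(350,180,80)),overlay(im['side'],'side',ins,can,(340,235,80))]))
E
```

```text
top 131 ztop [0.1222 0.1238 0.1253] ((0.5742529630661011, -0.2135683298110962), (0.010943583212792873, 0.04118947312235832), 22.47361946105957)
drum top z 0.0922 442 [ 0.5724 -0.2123  0.0915]
rim z 0.0798
side 456 ztop [0.1166 0.123  0.125 ] ((0.5720186233520508, -0.21590909361839294), (0.01364853698760271, 0.04347341135144234), 24.825815200805664)
drum top z 0.092 337 [ 0.5627 -0.2222  0.0904]
rim z 0.0805
```

View pics/ov_end.png

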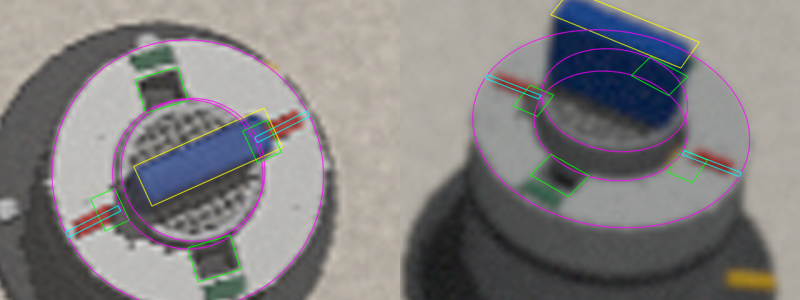

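View pics/side_end.png

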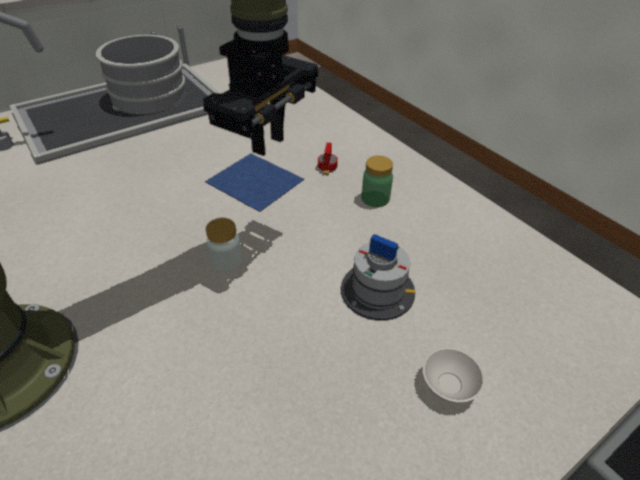

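The bar top is at 0.124 m and the drum top at 0.092 m, so the underside is at 68 mm, in the locked range. The bar lies along the red marks, both notches are empty, and the jars and dish look unmoved, so I'll hand in.

```bash
python3 -c "
from h import *
a=cv2.imread('pics/side0.png').astype(int);b=cv2.imread('pics/side_end.png').astype(int)
for n,(u,v,w,h) in dict(near=(205,218,36,20),far=(360,155,34,52),dish=(420,350,65,60)).items(): print(n,np.abs(a-b)[v:v+h,u:u+w].mean().round(1))
print(job.sign_off())"
```

```text
near 31.0
far 7.2
dish 9.8
the job is handed in; nothing more can be done
None
```

I put the insert into the collar, turned it to the locked bearing, let it click up, released it and handed the job in. No verdict was reported.

- **Insertion:** I gripped the bar from above and lined up the lugs with the green-marked notches, which are about 16° from world x. The insert went down with no rim contact and met the seat at the expected height. I pressed it about 9 mm with about 10 N.
- **Turn and lock:** I turned it clockwise 82.5° with almost no resisting torque, then eased it up and opened the fingers. Forces on the tool stayed around 10 N or less throughout.
- **Last checks:**
    - The bar top is at 0.124 m and the drum top at 0.092 m in both cameras, which puts the underside 68 mm up (locked range 66–70 mm).
    - The bar lies along the red marks, both notches are empty, and the insert is centred within about 1–2 mm.
    - The gripper is well clear.
- **One check disagreed:** I compared the side view before and after around the jars and the dish. The far jar and dish showed only small differences. The near jar's area changed more. I put that down to the arm's shadow now falling on it, since its outline and position look the same and the arm never went near it.

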